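# Set a blank gas selector by counting clicks, then open its outlet

## Robot

A 6-joint arm with a two-finger parallel gripper is mounted at the origin on a cart in front of the work surface, level with it; the furniture and walls round the work are solid. World frame = base frame: x ahead of the robot, y to its left, z up, the work surface at z = 0. Lengths are in m, angles in rad, forces in N, time in s.
With the tool pointing down it reaches from about 0.35 to 0.775 m from the base axis. Payload 7.3 kg.
Tool frame: the origin (TCP) lies midway between the tips of the shut fingers; the grasp point (between the pads) lies 19 mm behind it; z points along the fingers, y is the line along which they close (so a half turn about z gives the same grasp; the last joint's range is limited). The gripper opens to 92 mm and grips with 3 to 60 N. Pads are 19 mm wide; open, the fingers measure 130 mm over their backs; the gripper's body (75 mm by 190 mm) begins 47 mm behind the grasp point.
Start: joints at [1.2, 0.342, 1.524, -0, 1.275, -0.146], TCP at [0.117, 0.512, 0.227] pointing down, gripper open.
Joint ranges: [-2.53, 2.53], [-0.77, 2.02], [0.04, 2.7], [-1, 4.14], [0.28, 2.66], [-3.11, 3.11]. Speed limits (rad/s): [2.57, 2.57, 3.14, 3.14, 3.14, 3.14].

## Interface

Orientations are given as a unit quaternion [w, x, y, z].
In Python, from bench import arm gives the robot as it stands. The module is installed in compiled form; this text tells all that it offers.
- The arm moves only by the shell command python3 -m inch 'ROWS' [FORCE]. ROWS is JSON, a list of rows, each a list of 7 numbers: the shift along the world's x, y, z in units of 40 cm (1.0 is 40 cm), then the turn, a rotation vector about the world's x, y, z in units of pi rad (1.0 is pi rad), then the closure, from 0 (fully open) to 1 (shut). In form: [[tx, ty, tz, wx, wy, wz, fingers], ...]. A call has 1 to 20 rows; each row is the pose to reach, as a shift and turn from the pose commanded when the call began, turning the shorter way round; what a row does not reach only later rows make up. A row lasts 1/8 s, in which the tool goes at most 62.5 mm and 10.7 degrees, less where a joint would pass 70% of its speed; a pose out of reach is approached as far as the arm can. A call with a number of a shift or a turn outside -1 to 1 is refused whole. A call with a gripper value outside its range is refused whole. The fingers move at their own pace and stop on an object; FORCE is the grip in N (left out, the last holds). Time passes only in rows, so rows that repeat a pose let the fingers close. It gives the time, the measured TCP pose, the force, the opening and the grip force at its end, in the units of the state.
- arm.sense(): the state, without advancing time (a new reading comes with each control period).
- arm.capture(name): name is "scene" or "top" or "wrist"; returns the picture (400x640x3 uint8, red, green, blue); there is no depth.
- arm.camera_info(name): a dict with "fx", "fy", "cx", "cy" (pixels), "R" (3x3) and "t" (3): a world point X has camera coordinates R X + t; the wrist camera has in their place "hand_eye" (4x4, takes a point from camera to tool coordinates, whose origin is the TCP and whose axes are the flange's). Camera axes: x right, y down, z forward; pixel columns grow to the right and rows downward; lengths in m; the calibration is good to about 2 mm. A picture is of the moment at which its call begins: read the wrist's pose just before it. camera_info takes no time and is no camera call.
- arm.sign_off(): hands the job in; it is judged then, once.
The state is a dict: "time_s": time; "joint_positions": joint angles; "qd": joint speeds; "tau": joint torques, N m; "tool_pos": TCP position; "tcp_rot": TCP orientation; "force": force on the tool from outside, world axes, zero at the start; "wrist_torque": the same for the moment, N m; "grip_width": opening from 0.0 (shut) to 1.0 (fully open); "grip_force": force on a finger pad.
Only numpy, scipy, OpenCV 4.12 (cv2) and the standard library are available. Lean on these libraries where they do the work, as an engineer would, in place of code of your own. Each camera call takes 0.05 s, during which the arm holds its last target. There are 200 camera calls.

## Task

The round selector knob on the metal purge-gas box has no marks, so its setting can only be counted: turn it gently anticlockwise (seen from above) until it meets its end stop, without forcing it against the stop, then turn it clockwise exactly four clicks. Only when it stands on the fourth click, push the outlet lever on the same box fully over from the off side to the on side. Let go and leave the timer, bottle and tip box where they stand.

Things in the scene. Friction and masses are not known exactly. Their poses are not given: they have to be found in the camera images.
- selector_box: fixed die-cast metal box, bare aluminium, 134 mm (x) by 234 mm (y) and 62 mm high on rubber feet; origin at the centre of its underside, z up; hose barbs on its +x side. The round knob and the outlet lever stand on its flat top, the knob towards +y, the lever towards -y, 120 mm apart.
- knob_grip (a point): the selector knob: blank round black ribbed knob, 40 mm diameter, upright axis, from 6 to 42 mm over the box's top (below it a 46 mm skirt, 2 to 6 mm). This point is fixed to the box and does not turn: on the knob's axis, 26 mm over the box's top, the height to grip it from both sides, at any yaw, with a gripper pointing down.
- knob_top (a point): centre of the knob's top, 42 mm over the box's top (fixed, does not turn). The knob has eight click positions 20 degrees (0.349 rad) apart. From one to the next takes at most about 0.15 N m, then it snaps on by itself and stays. It starts at rest on one of the clicks 2 to 6 from the stop, unknown which; four clicks are 1.396 rad. Looks give no clue.
- knob_foot (a point): on the knob's axis at the box's top (fixed, does not turn). The anticlockwise end stop is inside, at click position 0, rubber-buffered: past it the torque rises with no click by 2 N m per rad (0.25 N m at 0.125 rad). Over 0.45 N m (0.22 rad into the buffer) is forcing it. Let go, the knob returns to within 0.03 rad of position 0.
- stop_buffer: the sprung rubber buffer of the end stop, shut inside the box 30 mm from the knob's axis, out of sight and reach; a pin on the knob presses it: 15 N on it is the 0.45 N m above. Listed only so that the rules can name it.
- ridge_before: small ridge between the third and the fourth click on the detent ring inside the box, out of sight and reach. A sprung pawl on the knob rests between this ridge and ridge_after, pressing on both with about 3 N, when the knob has settled on the fourth click. Its pose says nothing about where the knob stands.
- ridge_after: small ridge between the fourth and the fifth click on the detent ring inside the box, out of sight and reach (see ridge_before).
- outlet_lever (a joint): angle of the outlet lever in rad: 0 = off, leaning 0.5 rad towards the box's -x side; 1.0 = fully on, leaning 0.5 rad towards the box's +x side. It turns about a level axis along the box's y, 22 mm over the box's top, takes about 1 N at the ball and stays where it is left.
- outlet_lever_tip (a point): centre of the 26 mm black ball at the end of the lever's 10 mm steel rod, 55 mm from the lever's pivot (about 132 mm over the bench when off or on, 139 mm when upright); it moves with the lever.
- timer_mid (a point): bystander: white flat bench timer, 68 x 68 x 18 mm, lying loose near the box; its centre.
- bottle_mid (a point): bystander: white screw-cap bottle, 45 mm diameter, 88 mm high, standing loose near the knob end of the box; its centre, 44 mm up.
- tip_box_mid (a point): bystander: box of pipette tips, 92 x 126 x 87 mm, standing loose near the box; its centre.

How it is judged:
By the outcome, as a careful person would: the job done as asked, in the order asked, and still so for the second after the job is handed in, with the robot touching nothing.
It also fails if it takes over 64 s, if anything falls off the work surface, if the arm or the gripper's body presses on something with over 40 N, if the wrist force passes 120 N, or if a joint passes its speed limit or range.

## Working session

There is one attempt and no reset: what is moved stays moved. The work goes in short steps, Python scripts to look and compute and a shell command to move; the robot and the scene stay as the last step left them, time stands still between calls to the robot, and variables do not carry over. Pictures are saved under pics/ and viewed, at most 10 in all, crops included, and the job is handed in when it is done.

```bash
mkdir -p pics; ls; python3 - <<'E'
from bench import arm
import cv2
for n in("scene","top"):
    cv2.imwrite(f"pics/{n}0.png",arm.capture(n)[:,:,::-1]); c=arm.camera_info(n); print(n,c)
print(arm.camera_info("wrist")); print(arm.sense())
E
```

```text
pics
scene {'fx': 398.67115719627816, 'fy': 398.67115719627816, 'cx': 316.24098756797554, 'cy': 200.2239183679966, 'R': array([[ 0.91954265,  0.39298285, -0.00240681],
       [ 0.33029212, -0.77614193, -0.53713203],
       [-0.2129517 ,  0.49312086, -0.84349475]]), 't': array([-0.65683084,  0.16870499,  0.90473707])}
top {'fx': 372.51105309869513, 'fy': 372.51105309869513, 'cx': 317.8353085537316, 'cy': 201.69980750534987, 'R': array([[-2.68040829e-02, -9.99625607e-01, -5.49418696e-03],
       [-9.79151816e-01,  2.73613727e-02, -2.01278606e-01],
       [ 2.01353578e-01, -1.54453238e-05, -9.79518625e-01]]), 't': array([0.40528392, 0.51863915, 0.84359341])}
{'fx': 345.513771452211, 'fy': 345.513771452211, 'cx': 324.50358252481993, 'cy': 191.85185729412905, 'hand_eye': array([[-6.98222065e-04, -9.60168118e-01, -2.79422079e-01,
         7.46777254e-02],
       [ 9.99998780e-01, -2.79940863e-04, -1.53685393e-03,
         8.30301951e-04],
       [ 1.39741649e-03, -2.79422812e-01,  9.60167141e-01,
        -1.58844928e-01],
       [ 0.00000000e+00,  0.00000000e+00,  0.00000000e+00,
         1.00000000e+00]])}
{'time_s': 0.1, 'joint_positions': array([ 1.20003294e+00,  3.42691704e-01,  1.52488005e+00, -3.09247304e-05,
        1.27536347e+00, -1.46016411e-01]), 'qd': array([-0.00097657, -0.00260659, -0.00124083,  0.00062096, -0.00194367,
        0.00079113]), 'tau': array([ 6.00265193e-04, -4.32002342e+01, -2.44692868e+01,  7.19414349e-02,
        5.25392150e-02, -4.16217597e-05]), 'tool_pos': array([0.11687508, 0.511483  , 0.22610884]), 'tcp_rot': array([-1.57230276e-04,  1.12132624e-01,  9.93693023e-01, -6.52776047e-04]), 'force': array([ 0.6852934 , -0.195232  ,  0.17279226]), 'wrist_torque': array([-0.02865545,  0.02427949, -0.02049824]), 'grip_force': 0.0, 'grip_width': 1.007172424160838}
```

View pics/top0.png

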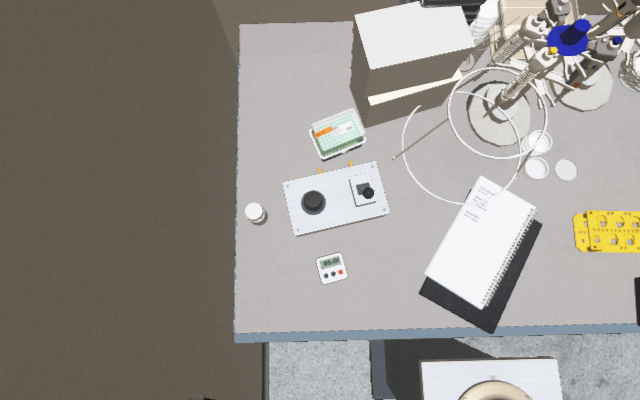

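View pics/scene0.png

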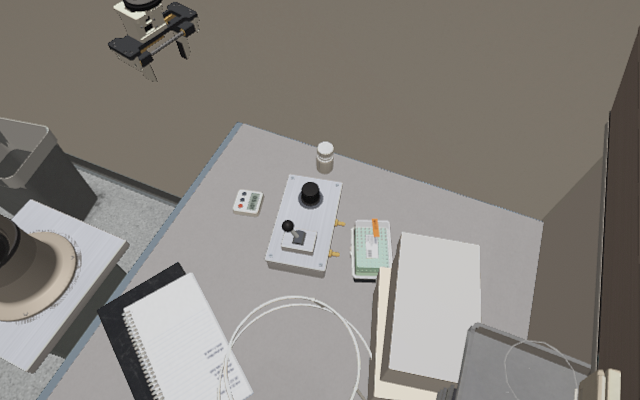

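The top view shows the knob at about (313,202), the ball at (369,193), the bottle at (256,213), the timer at (331,268) and the tip box at (337,134). The scene view shows the knob at (310,190) and the ball at (288,226).

```bash
cat > h.py <<'E'
import numpy as np,cv2
from bench import arm
def ray(n,uv):
    c=arm.camera_info(n);R,t=np.array(c["R"]),np.array(c["t"])
    return -R.T@t, R.T@np.array([(uv[0]-c["cx"])/c["fx"],(uv[1]-c["cy"])/c["fy"],1])
def plane(n,uv,z):
    o,d=ray(n,uv); return o+d*(z-o[2])/d[2]
def tri(a,b):
    (o,d),(p,e)=ray("top",a),ray("scene",b)
    s=np.linalg.lstsq(np.c_[d,-e],p-o,rcond=None)[0]
    return (o+s[0]*d+p+s[1]*e)/2, np.linalg.norm(o+s[0]*d-p-s[1]*e)
def blob(img,x0,y0,x1,y1,th):
    m=(img[y0:y1,x0:x1].max(2)<th).astype(np.uint8)
    n,l,s,c=cv2.connectedComponentsWithStats(m)
    return [(tuple(np.round(c[i]+[x0,y0],1)),s[i].tolist()) for i in range(1,n) if s[i][4]>25]
E
python3 - <<'E'
from h import *
t=cv2.imread("pics/top0.png");s=cv2.imread("pics/scene0.png")
for th in(35,50,70):
    print(th,blob(t,285,165,390,235,th),blob(s,268,175,342,270,th))
# box outline in top: bright, low saturation
hsv=cv2.cvtColor(t,cv2.COLOR_BGR2HSV)
m=((t[:,:,0]>175)).astype(np.uint8); m[:160]=0;m[240:]=0;m[:,:275]=0;m[:,395:]=0
c=max(cv2.findContours(m,0,1)[0],key=cv2.contourArea); r=cv2.minAreaRect(c); print(r)
b=cv2.boxPoints(r);P=np.array([plane("top",q,.062) for q in b]);print(P.round(3),[np.linalg.norm(P[i]-P[i-1]).round(3) for i in range(4)],P.mean(0))
o=np.hstack([cv2.resize(t[160:240,280:395],None,fx=4,fy=4,interpolation=2),cv2.resize(s[170:275,262:345],(332,420))[:320]])
cv2.imwrite("pics/crop.png",o)
E
```

```text
35 [] [((np.float64(310.0), np.float64(197.9)), [34, 13, 17, 16, 141]), ((np.float64(287.5), np.float64(226.0)), [14, 45, 11, 12, 61])]
50 [] [((np.float64(310.1), np.float64(193.8)), [33, 7, 19, 24, 327]), ((np.float64(287.4), np.float64(225.7)), [14, 45, 11, 12, 85])]
70 [((np.float64(367.6), np.float64(192.4)), [77, 22, 12, 11, 86]), ((np.float64(313.1), np.float64(206.1)), [19, 33, 18, 14, 74])] [((np.float64(310.0), np.float64(194.0)), [33, 7, 19, 24, 378]), ((np.float64(287.3), np.float64(225.6)), [14, 45, 12, 12, 101])]
((334.5, 199.5), (79.0, 119.0), 90.0)
[[0.635 0.493 0.062]
 [0.627 0.202 0.062]
 [0.434 0.215 0.062]
 [0.442 0.494 0.062]] [np.float64(0.193), np.float64(0.291), np.float64(0.193), np.float64(0.278)] [0.53422015 0.35104893 0.062     ]
```

View pics/crop.png

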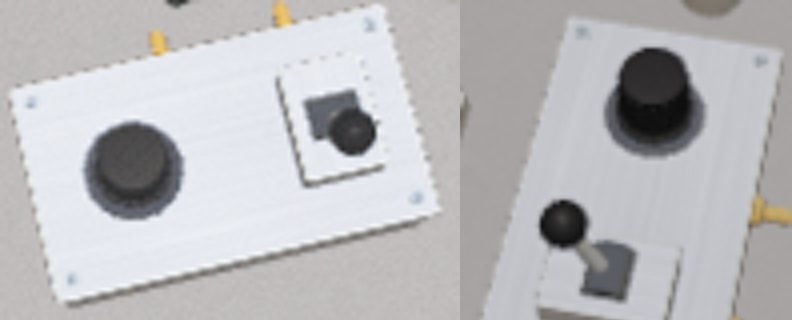

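The crop shows the knob-top centre at about (313.0,199.5) in the top view and (310,189.7) in the scene view. The ball is at (367.8,192.5) and (287.5,225.5). The box's top corners in the crop are about (10,90), (383,5), (440,210) and (62,300).

```bash
python3 - <<'E'
from h import *
kt=(312.7,199.5)
print("knob tri",tri(kt,(310,189.7)),"planes",plane("top",kt,.104),plane("scene",(310,189.7),.104))
print("foot skirt",plane("top",(280+134/4-.4,160+170/4-.4),.068),plane("scene",(262+(655-460)/4-.4,170+107/4-.4),.068))
print("ball tri",tri((367.7,192.4),(287.4,225.5)),plane("top",(367.7,192.4),.132),plane("scene",(287.4,225.5),.132))
P=np.array([plane("top",(280+u/4-.4,160+v/4-.4),.062) for u,v in((10,90),(383,5),(440,210),(62,298))])
print(P.round(4),[np.linalg.norm(P[i]-P[i-1]).round(3) for i in range(4)],P.mean(0))
for n,uv,z in(("bottle",(254.5,209),.088),("timer",(331.5,268),.018),("tip",(337,130),.087)): print(n,plane("top",uv,z))
y=P[0]-P[1]+P[3]-P[2]; print("box yaw (of +y dir)",np.degrees(np.arctan2(-y[0],y[1])))
E
```

```text
knob tri (array([0.52617087, 0.40298651, 0.09950086]), np.float64(0.0013997221306860693)) planes [0.5246608  0.40248157 0.104     ] [0.52794838 0.40074672 0.104     ]
foot skirt [0.52597366 0.40218578 0.068     ] [0.52599631 0.40585723 0.068     ]
ball tri (array([0.53020322, 0.28131458, 0.13738767]), np.float64(0.0002716903936470428)) [0.53132533 0.28048509 0.132     ] [0.52871523 0.28395923 0.132     ]
[[0.5786 0.4759 0.062 ]
 [0.6257 0.2479 0.062 ]
 [0.4979 0.2215 0.062 ]
 [0.4518 0.4463 0.062 ]] [np.float64(0.13), np.float64(0.233), np.float64(0.13), np.float64(0.229)] [0.5384871  0.34792759 0.062     ]
bottle [0.50940232 0.53755986 0.088     ]
timer [0.37234263 0.36229191 0.018     ]
tip [0.69800278 0.33997711 0.087     ]
box yaw (of +y dir) 11.638271575130641
```

```bash
python3 -m inch '[[0.13,-0.03,0,0,0,-0.02,0],[0.26,-0.07,0,0,0,-0.04,0],[0.39,-0.1,0,0,0,-0.06,0],[0.52,-0.14,0,0,0,-0.08,0],[0.65,-0.17,0,0,0,-0.1,0],[0.78,-0.21,0,0,0,-0.12,0],[0.9,-0.24,0,0,0,-0.14,0],[1,-0.27,0,0,0,-0.14,0],[1,-0.27,0,0,0,-0.14,0],[1,-0.27,0,0,0,-0.14,0],[1,-0.27,0,0,0,-0.14,0]]'
cat >> h.py <<'E'
from scipy.spatial.transform import Rotation as Ro
def wray(s,uv):
    c=arm.camera_info("wrist");H=np.array(c["hand_eye"]);q=s["tcp_rot"];R=Ro.from_quat([q[1],q[2],q[3],q[0]]).as_matrix()
    return R@H[:3,3]+s["tool_pos"], R@H[:3,:3]@np.array([(uv[0]-c["cx"])/c["fx"],(uv[1]-c["cy"])/c["fy"],1])
def wplane(s,uv,z):
    o,d=wray(s,uv); return o+d*(z-o[2])/d[2]
E
python3 - <<'E'
from h import *
import pickle
s=arm.sense(); i=arm.capture("wrist"); cv2.imwrite("pics/w1.png",i[:,:,::-1]); pickle.dump(s,open("s1.pkl","wb"))
print(s["joint_positions"],s["tool_pos"],s["wrist_torque"])
for th in(40,60): print(blob(i,0,0,640,400,th))
E
```

```text
time_s: 1.48
tool_pos: [0.5158, 0.4045, 0.2269]
tcp_rot: [-0.0, 0.326, 0.946, -0.0]
force: [-0.1, 0.2, 0.1]
grip_width: 1.0
grip_force: 0.0
[ 5.48045262e-01  5.89877943e-01  1.11980266e+00  2.52783706e-04
  1.43217992e+00 -3.59571390e-01] [0.5158109  0.40446311 0.22687216] [ 0.02321456 -0.02652228 -0.03994259]
[((np.float64(23.1), np.float64(177.2)), [0, 152, 64, 88, 1490]), ((np.float64(329.8), np.float64(174.5)), [307, 162, 47, 47, 459]), ((np.float64(276.5), np.float64(342.5)), [0, 232, 640, 156, 30356]), ((np.float64(525.9), np.float64(270.4)), [327, 232, 313, 104, 6600]), ((np.float64(210.9), np.float64(309.6)), [202, 305, 26, 19, 193]), ((np.float64(442.9), np.float64(310.6)), [436, 305, 12, 18, 114]), ((np.float64(332.1), np.float64(319.5)), [326, 308, 13, 26, 122])]
[((np.float64(9.4), np.float64(10.1)), [0, 0, 29, 31, 469]), ((np.float64(223.8), np.float64(78.1)), [219, 74, 10, 9, 36]), ((np.float64(218.1), np.float64(85.8)), [214, 81, 10, 10, 30]), ((np.float64(210.3), np.float64(97.7)), [206, 94, 9, 9, 34]), ((np.float64(22.2), np.float64(177.7)), [0, 152, 64, 88, 1769]), ((np.float64(329.8), np.float64(186.2)), [306, 158, 49, 57, 2220]), ((np.float64(318.1), np.float64(328.2)), [0, 231, 640, 169, 59657]), ((np.float64(207.6), np.float64(310.6)), [196, 304, 34, 21, 338]), ((np.float64(332.5), np.float64(319.1)), [326, 304, 14, 31, 150]), ((np.float64(445.9), np.float64(311.9)), [436, 304, 18, 20, 243])]
```

View pics/w1.png

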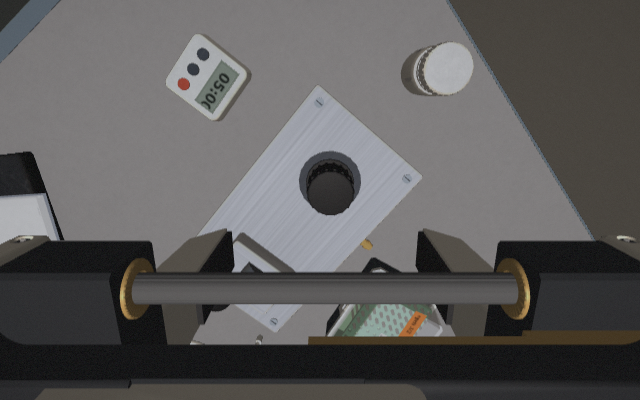

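The wrist view shows the knob-top disc at about (330,193), the skirt at (330,183), the bottle at top right, the timer at top left, and box screws at (319,102) and (407,179).

```bash
python3 - <<'E'
from h import *
import pickle
s=pickle.load(open("s1.pkl","rb")); i=cv2.imread("pics/w1.png")
v=i[185,300:362].max(1); print(i[140:225,330].max(1)); print(i[192,295:365].max(1))
for uv,z in(((330,192.5),.104),((330,182),.068),((330,215.5),.104),((307,192),.104),((354.5,192),.104)): print(uv,wplane(s,uv,z).round(4))
E
```

```text
[169 169 172 172 172 171 170 169 167 169 149 105  76  77  75  74  77  76
  59  47  54  57  56  37  16  21  19  20  20  24  14  23  44  56  56  54
  57  53  55  55  54  51  52  52  52  55  52  50  53  51  49  50  48  48
  48  46  47  48  47  47  47  46  46  47  48  44  45  43  45  43  44  45
  41  41  38 143 167 168 170 170 173 174 175 174 171]
[173 173 173 174 173 169 109  75  77  73  76  49  35  39  46  50  49  48
  50  52  50  48  50  49  48  51  51  52  49  48  50  48  50  48  49  48
  47  49  50  49  48  50  48  50  48  46  47  47  48  48  47  44  45  48
  48  45  45  39  28  48  78  80  76  93 169 168 173 178 177 176]
(330, 192.5) [0.5251 0.404  0.104 ]
(330, 182) [0.5255 0.4043 0.068 ]
(330, 215.5) [0.5415 0.3912 0.104 ]
(307, 192) [0.5127 0.3888 0.104 ]
(354.5, 192) [0.5375 0.4206 0.104 ]
```

```bash
python3 -m inch '[[0.023,-0.002,-0.1,0,0,0,0],[0.023,-0.002,-0.2,0,0,0,0],[0.023,-0.002,-0.3,0,0,0,0],[0.023,-0.002,-0.35,0,0,0,0],[0.023,-0.002,-0.385,0,0,0,0],[0.023,-0.002,-0.385,0,0,0,0],[0.023,-0.002,-0.385,0,0,0,0]]'; python3 -c "
from h import *
s=arm.sense();print(s['wrist_torque'],s['tool_pos'])
i=arm.capture('wrist');cv2.imwrite('pics/w2.png',i[:,:,::-1])"
```

```text
time_s: 2.4
tool_pos: [0.5267, 0.4036, 0.074]
tcp_rot: [0.001, 0.326, 0.945, 0.001]
force: [0.1, -1.3, 0.3]
grip_width: 0.997
grip_force: 0.0
[-0.05853283  0.02670112 -0.02308163] [0.52667358 0.40355009 0.07403443]
```

View pics/w2.png

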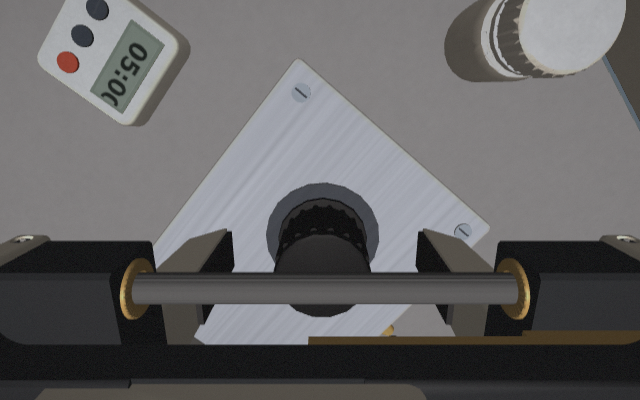

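The knob, centred near column 322, sits between the fingers at columns 232 and 417. I'll close on it.

```bash
python3 -m inch '[[0,0,0,0,0,0,1],[0,0,0,0,0,0,1],[0,0,0,0,0,0,1],[0,0,0,0,0,0,1],[0,0,0,0,0,0,1],[0,0,0,0,0,0,1]]' 20; cat > r.py <<'E'
from bench import arm
import numpy as np
s=arm.sense();q=s['tcp_rot']
print('t',round(s['time_s'],2),'tau',s['wrist_torque'].round(3),'F',s['force'].round(1),'yaw',round(np.degrees(2*np.arctan2(q[2],q[1]))-90,2),'pos',s['tool_pos'].round(4),'j6',s['joint_positions'][5].round(3),'g',round(s['grip_width'],3),s['grip_force'])
E
python3 r.py
```

```text
time_s: 3.2
tool_pos: [0.526, 0.4027, 0.0727]
tcp_rot: [-0.0, 0.326, 0.945, -0.0]
force: [-1.6, -1.8, 0.4]
grip_width: 0.433
grip_force: 20.0
t 3.2 tau [-0.235  0.214 -0.001] F [-1.6 -1.8  0.4] yaw 51.93 pos [0.526  0.4027 0.0727] j6 -0.368 g 0.433 19.99915212392807
```

```bash
python3 -m inch '[[0,0,0,0,0,0.022,1],[0,0,0,0,0,0.044,1],[0,0,0,0,0,0.044,1]]' >/dev/null; python3 r.py
python3 -m inch '[[0,0,0,0,0,0.033,1],[0,0,0,0,0,0.067,1],[0,0,0,0,0,0.067,1]]' >/dev/null; python3 r.py
python3 -m inch '[[0,0,0,0,0,0.022,1],[0,0,0,0,0,0.044,1],[0,0,0,0,0,0.044,1]]' >/dev/null; python3 r.py
python3 -m inch '[[0,0,0,0,0,0.033,1],[0,0,0,0,0,0.067,1],[0,0,0,0,0,0.067,1]]' >/dev/null; python3 r.py
```

```text
t 3.58 tau [-0.138  0.145  0.023] F [-0.4 -1.9  0.8] yaw 59.81 pos [0.526  0.4028 0.0727] j6 -0.506 g 0.434 19.99943196773529
t 3.95 tau [-0.018  0.065  0.111] F [-2.  -0.9  0.3] yaw 71.78 pos [0.5262 0.4031 0.0728] j6 -0.715 g 0.435 19.999011754989624
t 4.33 tau [0.089 0.086 0.025] F [-1.   0.8 -0.6] yaw 79.65 pos [0.5262 0.4032 0.0727] j6 -0.852 g 0.433 19.999194145202637
t 4.7 tau [0.493 0.079 0.11 ] F [ 0.1  2.5 -0.7] yaw 91.69 pos [0.5262 0.4035 0.0727] j6 -1.062 g 0.429 19.99919593334198
```

```bash
python3 r.py; for k in 1; do :; done
python3 -m inch '[[0,0,0,0,0,0.011,1],[0,0,0,0,0,0.011,1]]' >/dev/null; python3 r.py
python3 -m inch '[[0,0,0,0,0,0.011,1],[0,0,0,0,0,0.011,1]]' >/dev/null; python3 r.py
python3 -m inch '[[0,0,0,0,0,0.011,1],[0,0,0,0,0,0.011,1]]' >/dev/null; python3 r.py
python3 -m inch '[[0,0,0,0,0,0.011,1],[0,0,0,0,0,0.011,1]]' >/dev/null; python3 r.py
```

```text
t 4.7 tau [0.493 0.079 0.11 ] F [ 0.1  2.5 -0.7] yaw 91.69 pos [0.5262 0.4035 0.0727] j6 -1.062 g 0.429 19.99919593334198
t 4.95 tau [ 0.724  0.133 -0.076] F [-0.4  4.  -0.9] yaw 93.8 pos [0.5262 0.4035 0.0728] j6 -1.099 g 0.435 19.99947488307953
t 5.2 tau [ 1.057  0.025 -0.089] F [-0.8  5.1 -1.7] yaw 95.87 pos [0.5262 0.4035 0.0727] j6 -1.135 g 0.434 19.99990224838257
t 5.45 tau [ 1.104  0.056 -0.193] F [-0.5  6.2 -1. ] yaw 97.84 pos [0.5262 0.4036 0.0727] j6 -1.17 g 0.429 20.00076949596405
t 5.7 tau [ 1.115  0.104 -0.235] F [ 0.3  5.4 -1.2] yaw 99.81 pos [0.5262 0.4036 0.0727] j6 -1.204 g 0.428 20.001836121082306
```

```bash

python3 -m inch '[[0,0,0,0,0,0,1]]' >/dev/null; python3 r.py
python3 -m inch '[[0,0,0,0,0,0.008,1],[0,0,0,0,0,0.008,1]]' >/dev/null; python3 r.py
python3 -m inch '[[0,0,0,0,0,0,1]]' >/dev/null; python3 r.py
```

```text
t 5.83 tau [ 1.133  0.109 -0.282] F [-0.2  5.5 -1.2] yaw 99.78 pos [0.5262 0.4036 0.0728] j6 -1.204 g 0.433 20.00205785036087
t 6.08 tau [ 1.301  0.137 -0.378] F [-0.1  6.5 -1.9] yaw 101.23 pos [0.5262 0.4037 0.0728] j6 -1.229 g 0.429 20.003045797348022
t 6.2 tau [ 1.207  0.078 -0.262] F [ 0.1  6.1 -2.1] yaw 101.22 pos [0.5262 0.4036 0.0727] j6 -1.229 g 0.426 20.00312626361847
```

The torque rises to about 0.3 N m without a click, so this is the end stop. I'll back off, release so the knob settles on position 0, shift 1 mm to relieve the side force, and grip again.

```bash

python3 -m inch '[[0,0,0,0,0,-0.025,1],[0,0,0,0,0,-0.05,1],[0,0,0,0,0,-0.05,1]]' >/dev/null; python3 r.py
python3 -m inch '[[0,0.0025,0,0,0,0,0.3],[0,0.0025,0,0,0,0,0.3],[0,0.0025,0,0,0,0,0.3],[0,0.0025,0,0,0,0,0.3],[0,0.0025,0,0,0,0,0.3]]' >/dev/null; python3 r.py
python3 -m inch '[[0,0,0,0,0,0,1],[0,0,0,0,0,0,1],[0,0,0,0,0,0,1],[0,0,0,0,0,0,1]]' 25 >/dev/null; python3 r.py
```

```text
t 6.58 tau [0.962 0.003 0.034] F [-0.   4.9 -2. ] yaw 92.24 pos [0.5262 0.4034 0.0728] j6 -1.072 g 0.43 20.000353753566742
t 7.2 tau [-0.001 -0.017  0.024] F [-0.5  0.5  0.5] yaw 92.24 pos [0.5263 0.4039 0.0728] j6 -1.071 g 0.697 0.0
t 7.7 tau [-0.312  0.013  0.056] F [-0.7 -2.3  1.5] yaw 92.24 pos [0.5262 0.4036 0.0728] j6 -1.071 g 0.428 24.999162554740906
```

```bash

python3 -m inch '[[0,0,0,0,0,-0.022,1],[0,0,0,0,0,-0.044,1],[0,0,0,0,0,-0.044,1]]' >/dev/null; python3 r.py
python3 -m inch '[[0,0,0,0,0,-0.011,1],[0,0,0,0,0,-0.022,1],[0,0,0,0,0,-0.022,1]]' >/dev/null; python3 r.py
python3 -m inch '[[0,0,0,0,0,-0.022,1],[0,0,0,0,0,-0.045,1],[0,0,0,0,0,-0.045,1],[0,0,0,0,0,-0.045,1]]' >/dev/null; python3 r.py
python3 -m inch '[[0,0,0,0,0,-0.022,1],[0,0,0,0,0,-0.044,1],[0,0,0,0,0,-0.044,1]]' >/dev/null; python3 r.py
python3 -m inch '[[0,0,0,0,0,-0.011,1],[0,0,0,0,0,-0.022,1],[0,0,0,0,0,-0.022,1]]' >/dev/null; python3 r.py
python3 -m inch '[[0,0,0,0,0,-0.022,1],[0,0,0,0,0,-0.045,1],[0,0,0,0,0,-0.045,1],[0,0,0,0,0,-0.045,1]]' >/dev/null; python3 r.py
```

```text
t 8.07 tau [-0.635  0.018  0.027] F [-0.1 -4.   1.8] yaw 84.34 pos [0.5262 0.4034 0.0728] j6 -0.933 g 0.428 24.99995470046997
t 8.45 tau [-0.9    0.125 -0.094] F [-1.1 -5.7  1.9] yaw 80.33 pos [0.5262 0.4033 0.0728] j6 -0.863 g 0.438 25.00057965517044
t 8.95 tau [-1.011  0.118 -0.105] F [-1.2 -5.1  1.9] yaw 72.25 pos [0.5261 0.4032 0.0727] j6 -0.722 g 0.431 25.000914931297302
t 9.32 tau [-1.072  0.122  0.017] F [-0.3 -6.1  3.6] yaw 64.29 pos [0.5261 0.403  0.0728] j6 -0.583 g 0.431 25.00018447637558
t 9.7 tau [-1.144  0.15  -0.065] F [-1.3 -6.8  2.8] yaw 60.34 pos [0.5261 0.4029 0.0728] j6 -0.514 g 0.428 25.00068873167038
t 10.2 tau [-1.274  0.218 -0.071] F [-1.2 -6.5  3.4] yaw 52.26 pos [0.5259 0.4028 0.0728] j6 -0.373 g 0.431 25.000822842121124
```

```bash

r(){ python3 r.py; }
python3 -m inch '[[0,0,0,0,0,-0.018,1],[0,0,0,0,0,-0.018,1]]' >/dev/null; r
python3 -m inch '[[0,0,0,0,0,-0.018,1],[0,0,0,0,0,-0.018,1]]' >/dev/null; r
python3 -m inch '[[0,0,0,0,0,-0.018,1],[0,0,0,0,0,-0.018,1]]' >/dev/null; r
python3 -m inch '[[0,0,0,0,0,-0.018,1],[0,0,0,0,0,-0.018,1]]' >/dev/null; r
python3 -m inch '[[0,0,0,0,0,-0.018,1],[0,0,0,0,0,-0.018,1]]' >/dev/null; r
python3 -m inch '[[0,0,0,0,0,-0.021,1],[0,0,0,0,0,-0.021,1]]' >/dev/null; r
python3 -m inch '[[0,0,0,0,0,0,1]]' >/dev/null; r
```

```text
t 10.45 tau [-1.236  0.2    0.126] F [-1.4 -7.   3.5] yaw 49.01 pos [0.5259 0.4028 0.0728] j6 -0.316 g 0.431 25.000177323818207
t 10.7 tau [-1.311  0.244  0.048] F [-1.9 -7.9  3.4] yaw 45.76 pos [0.5259 0.4027 0.0727] j6 -0.259 g 0.43 25.000335574150085
t 10.95 tau [-1.348  0.314 -0.098] F [-2.3 -7.7  4. ] yaw 42.52 pos [0.5258 0.4027 0.0728] j6 -0.203 g 0.434 25.000451803207397
t 11.2 tau [-1.384  0.354 -0.186] F [-1.6 -8.6  3.9] yaw 39.26 pos [0.5258 0.4026 0.0727] j6 -0.146 g 0.428 25.001727640628815
t 11.45 tau [-1.485  0.404 -0.223] F [-1.4 -7.7  4.3] yaw 36.01 pos [0.5257 0.4026 0.0728] j6 -0.089 g 0.43 25.003711581230164
t 11.7 tau [-1.448  0.384 -0.083] F [-3.5 -8.3  4.5] yaw 32.25 pos [0.5257 0.4025 0.0727] j6 -0.024 g 0.429 25.001195669174194
t 11.82 tau [-1.473  0.418 -0.005] F [-2.5 -8.3  3.6] yaw 32.28 pos [0.5257 0.4025 0.0727] j6 -0.024 g 0.43 25.000838935375214
```

The third click is clear: resistance, then assistance, then zero at 20°. Now the fourth, followed by release.

```bash

r(){ python3 r.py; }
python3 -m inch '[[0,0,0,0,0,-0.018,1],[0,0,0,0,0,-0.018,1]]' >/dev/null; r
python3 -m inch '[[0,0,0,0,0,-0.018,1],[0,0,0,0,0,-0.036,1],[0,0,0,0,0,-0.036,1]]' >/dev/null; r
python3 -m inch '[[0,0,0,0,0,-0.018,1],[0,0,0,0,0,-0.036,1],[0,0,0,0,0,-0.036,1]]' >/dev/null; r
python3 -m inch '[[0,0,0,0,0,-0.021,1],[0,0,0,0,0,-0.021,1]]' >/dev/null; r
python3 -m inch '[[0,0,0,0,0,0,1],[0,0,0,0,0,0,1]]' >/dev/null; r
python3 -m inch '[[0,0,0,0,0,0,0.3],[0,0,0,0,0,0,0.3],[0,0,0,0,0,0,0.3],[0,0,0,0,0,0,0],[0,0,0,0,0,0,0],[0,0,0,0,0,0,0]]'>/dev/null; r
```

```text
t 12.07 tau [-1.495  0.382  0.022] F [-3.1 -9.   4.4] yaw 29.03 pos [0.5256 0.4025 0.0728] j6 0.033 g 0.431 25.000352561473846
t 12.45 tau [-1.537  0.518 -0.019] F [-3.6 -8.2  5.5] yaw 22.54 pos [0.5255 0.4024 0.0727] j6 0.146 g 0.43 25.00076115131378
t 12.82 tau [-1.548  0.708 -0.285] F [-3.8 -7.7  6.5] yaw 16.04 pos [0.5253 0.4024 0.0727] j6 0.259 g 0.43 25.004293620586395
t 13.07 tau [-1.554  0.616 -0.064] F [-3.6 -8.2  6.7] yaw 12.27 pos [0.5253 0.4023 0.0728] j6 0.325 g 0.431 25.001256465911865
t 13.32 tau [-1.584  0.687 -0.086] F [-4.8 -9.1  5.4] yaw 12.31 pos [0.5253 0.4023 0.0727] j6 0.324 g 0.432 25.00117689371109
t 14.07 tau [-0.084  0.006 -0.023] F [-0.   1.4  0.3] yaw 12.32 pos [0.5262 0.4041 0.0727] j6 0.324 g 0.969 0.0
```

```bash
python3 -m inch '[[0,0,0.1,0,0,0,0],[0,0,0.23,0,0,0,0],[0,0,0.36,0,0,0,0.5],[0,0,0.45,0,0,0,1],[0,-0.12,0.45,0,0,0,1],[0,-0.24,0.45,0,0,0,1],[0.01,-0.3,0.45,0,0,0,1],[0.01,-0.3,0.45,0,0,0,1],[0.01,-0.3,0.45,0,0,0,1]]' 20
python3 - <<'E'
from h import *
import pickle
s=arm.sense(); i=arm.capture("wrist"); cv2.imwrite("pics/w3.png",i[:,:,::-1]); pickle.dump(s,open("s3.pkl","wb"))
print(s["tool_pos"])
for th in(40,60): print([b for b in blob(i,0,0,640,400,th) if b[1][4]>150])
E
```

```text
time_s: 15.2
tool_pos: [0.5302, 0.2847, 0.2528]
tcp_rot: [-0.0, 0.627, 0.779, 0.0]
force: [-0.4, 0.8, 0.2]
grip_width: 0.288
grip_force: 0.0
[0.53017433 0.28471525 0.25281079]
[((np.float64(340.6), np.float64(57.6)), [324, 32, 45, 36, 184]), ((np.float64(443.1), np.float64(121.5)), [440, 100, 7, 45, 199]), ((np.float64(322.1), np.float64(189.2)), [307, 175, 31, 30, 622]), ((np.float64(137.1), np.float64(232.7)), [116, 221, 40, 27, 346]), ((np.float64(292.6), np.float64(255.9)), [284, 232, 16, 42, 387]), ((np.float64(356.3), np.float64(255.8)), [351, 232, 14, 42, 378]), ((np.float64(213.1), np.float64(263.4)), [133, 241, 141, 95, 4004]), ((np.float64(436.6), np.float64(262.6)), [376, 241, 140, 95, 3964]), ((np.float64(323.2), np.float64(362.2)), [0, 333, 640, 55, 22905])]
[((np.float64(350.9), np.float64(40.9)), [323, 12, 51, 59, 874]), ((np.float64(443.3), np.float64(121.8)), [440, 99, 8, 47, 232]), ((np.float64(29.1), np.float64(180.7)), [0, 138, 49, 99, 3418]), ((np.float64(322.2), np.float64(189.3)), [307, 171, 31, 34, 725]), ((np.float64(282.0), np.float64(340.3)), [0, 221, 640, 179, 43988]), ((np.float64(324.6), np.float64(261.3)), [267, 232, 116, 44, 1177]), ((np.float64(452.8), np.float64(285.8)), [376, 241, 261, 95, 11388])]
```

View pics/w3.png

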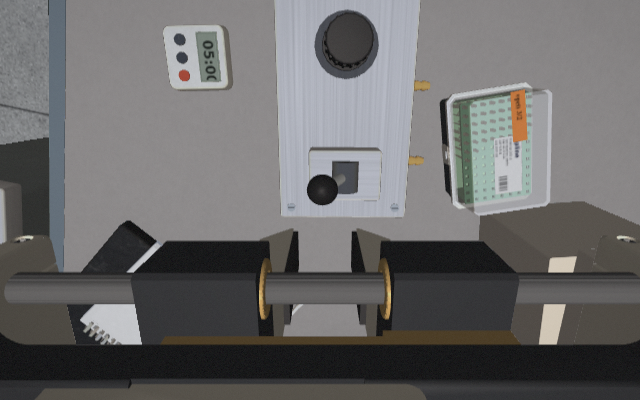

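The wrist view shows the ball at (322,189.5), leaning towards the timer side, which is off. The knob top is at (350,40), and the box edges run nearly parallel to the tool's axes.

```bash
python3 - <<'E'
from h import *
import pickle
s=pickle.load(open("s3.pkl","rb"))
b=wplane(s,(322,189.5),.132);k=wplane(s,(350,40),.104);a1=wplane(s,(290,207),.062);a2=wplane(s,(395,208),.062)
print("ball",b,"knob",k,"screws",a1,a2,np.degrees(np.arctan2(*(a2-a1)[1::-1])))
for yw in(11.6,):
  y=np.radians(yw);ex=np.array([np.cos(y),np.sin(y),0])
  for n,p in(("start",b-.047*ex),("end",b+(.0527-.032+.003)*ex)):print(n,p,(p-s["tool_pos"])/.4)
E
```

```text
ball [0.52975202 0.2807509  0.132     ] knob [0.52677979 0.40274212 0.104     ] screws [0.50413903 0.23488736 0.062     ] [0.61400671 0.25768152 0.062     ] 11.720828221196841
start [0.48371198 0.27130024 0.132     ] [-0.11615589 -0.03353753 -0.30202697]
end [0.55296795 0.28551644 0.132     ] [ 0.05698404  0.002003   -0.30202697]
```

```bash
python3 -m inch '[[-0.117,-0.034,0,0,0,0,1],[-0.117,-0.034,0,0,0,0,1],[-0.117,-0.034,0,0,0,0,1],[-0.117,-0.034,-0.12,0,0,0,1],[-0.117,-0.034,-0.24,0,0,0,1],[-0.117,-0.034,-0.345,0,0,0,1],[-0.117,-0.034,-0.345,0,0,0,1],[-0.117,-0.034,-0.345,0,0,0,1]]' ; python3 r.py
python3 -m inch '[[0.02,0.004,0,0,0,0,1],[0.04,0.008,0,0,0,0,1],[0.06,0.012,0,0,0,0,1],[0.08,0.016,0,0,0,0,1],[0.1,0.02,0,0,0,0,1],[0.12,0.025,0,0,0,0,1],[0.14,0.029,0,0,0,0,1],[0.15,0.031,0,0,0,0,1],[0.16,0.033,0,0,0,0,1],[0.16,0.033,0,0,0,0,1]]'
python3 r.py
```

```text
time_s: 16.25
tool_pos: [0.485, 0.2712, 0.1163]
tcp_rot: [0.001, 0.627, 0.779, 0.001]
force: [0.3, 0.8, -0.3]
grip_width: 0.005
grip_force: 0.0
t 16.25 tau [-0.052  0.021  0.007] F [ 0.3  0.8 -0.3] yaw 12.33 pos [0.485  0.2712 0.1163] j6 0.157 g 0.005 0.0
time_s: 17.5
tool_pos: [0.5467, 0.2835, 0.1143]
tcp_rot: [-0.001, 0.627, 0.779, -0.001]
force: [-3.2, -1.3, -0.3]
grip_width: 0.003
grip_force: 1.9
t 17.5 tau [-0.297  0.644  0.065] F [-3.2 -1.3 -0.3] yaw 12.32 pos [0.5467 0.2835 0.1143] j6 0.139 g 0.003 1.9125891476869583
```

```bash

python3 -m inch '[[0.008,0.0015,0,0,0,0,1],[0.008,0.0015,0,0,0,0,1],[0.008,0.0015,0,0,0,0,1]]'>/dev/null; python3 r.py
python3 -m inch '[[0.006,0.0012,0,0,0,0,1],[0.006,0.0012,0,0,0,0,1],[0.006,0.0012,0,0,0,0,1]]'>/dev/null; python3 r.py
python3 -m inch '[[0.005,0.001,0,0,0,0,1],[0.005,0.001,0,0,0,0,1],[0.005,0.001,0,0,0,0,1]]'>/dev/null; python3 r.py
```

```text
t 17.88 tau [-0.607  2.192  0.053] F [-13.8  -3.5   4.9] yaw 12.35 pos [0.5469 0.2835 0.1142] j6 0.138 g 0.004 7.327311336994171
t 18.25 tau [-0.985  3.433  0.013] F [-21.6  -5.   10. ] yaw 12.37 pos [0.5471 0.2835 0.1142] j6 0.137 g 0.003 11.707397103309631
t 18.62 tau [-1.283  4.439  0.076] F [-28.6  -8.5  13.6] yaw 12.39 pos [0.5472 0.2836 0.1141] j6 0.137 g 0.003 15.41906476020813
```

The force rises with no further movement, so the lever is at its stop. I'll back away and check.

```bash

python3 -m inch '[[-0.03,-0.006,0,0,0,0,1],[-0.1,-0.02,0,0,0,0,1],[-0.15,-0.03,0,0,0,0,1],[-0.15,-0.03,0.12,0,0,0,1],[-0.15,-0.03,0.24,0,0,0,1],[-0.15,-0.03,0.36,0,0,0,1],[-0.12,-0.06,0.4,0,0,0,1],[-0.04,-0.04,0.4,0,0,0,1],[-0.04,-0.04,0.4,0,0,0,1],[-0.04,-0.04,0.4,0,0,0,1],[-0.04,-0.04,0.4,0,0,0,1]]'
python3 - <<'E'
from h import *
s=arm.sense(); i=arm.capture("wrist"); cv2.imwrite("pics/w4.png",i[:,:,::-1])
for b in blob(i,200,0,450,230,60):
    if b[1][4]>150: print(b, wplane(s,b[0],.132))
print(s["force"])
E
```

```text
time_s: 20.0
tool_pos: [0.5384, 0.2691, 0.2748]
tcp_rot: [0.0, 0.627, 0.779, -0.0]
force: [0.0, -0.1, -0.9]
grip_width: 0.005
grip_force: 0.0
((np.float64(344.5), np.float64(24.4)), [118, 0, 48, 54, 1082]) [0.52777339 0.39643518 0.132     ]
((np.float64(434.4), np.float64(105.4)), [231, 84, 7, 44, 174]) [0.61654804 0.35167237 0.132     ]
((np.float64(371.0), np.float64(163.6)), [157, 150, 29, 28, 635]) [0.57660839 0.29158574 0.132     ]
[ 0.03453924 -0.05928849 -0.85348958]
```

View pics/w4.png

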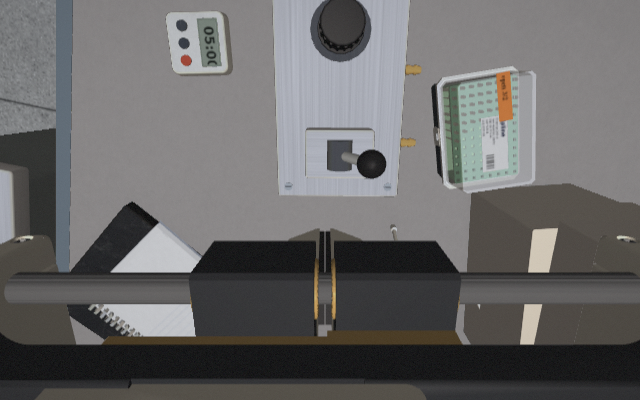

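```bash
python3 -m inch '[[-0.3,0.1,0.1,0,0,0,1],[-0.3,0.3,0.1,0,0,0,1],[-0.3,0.5,0.1,0,0,0,1],[-0.3,0.6,0.1,0,0,0,1],[-0.3,0.6,0.1,0,0,0,1],[-0.3,0.6,0.1,0,0,0,1],[-0.3,0.6,0.1,0,0,0,1],[-0.3,0.6,0.1,0,0,0,1]]'
python3 - <<'E'
from h import *
t=arm.capture("top");s=arm.capture("scene")
cv2.imwrite("pics/t5.png",t[:,:,::-1]);cv2.imwrite("pics/s5.png",s[:,:,::-1])
t0=cv2.imread("pics/top0.png");s0=cv2.imread("pics/scene0.png")
print(blob(t,340,165,390,235,70),blob(s,268,205,342,270,70))
o=np.hstack([cv2.resize(t[110:290,240:400,::-1],None,fx=2.5,fy=2.5,interpolation=2),cv2.resize(s[130:310,240:400,::-1],None,fx=2.5,fy=2.5,interpolation=2)])
cv2.imwrite("pics/c5.png",o)
E
```

```text
time_s: 21.05
tool_pos: [0.4195, 0.5079, 0.3153]
tcp_rot: [0.0, 0.628, 0.778, 0.0]
force: [-0.1, -0.7, -1.0]
grip_width: 0.004
grip_force: 0.0
[((np.float64(362.3), np.float64(172.5)), [18, 3, 10, 10, 81])] [((np.float64(310.2), np.float64(230.0)), [37, 20, 11, 11, 101])]
```

View pics/c5.png

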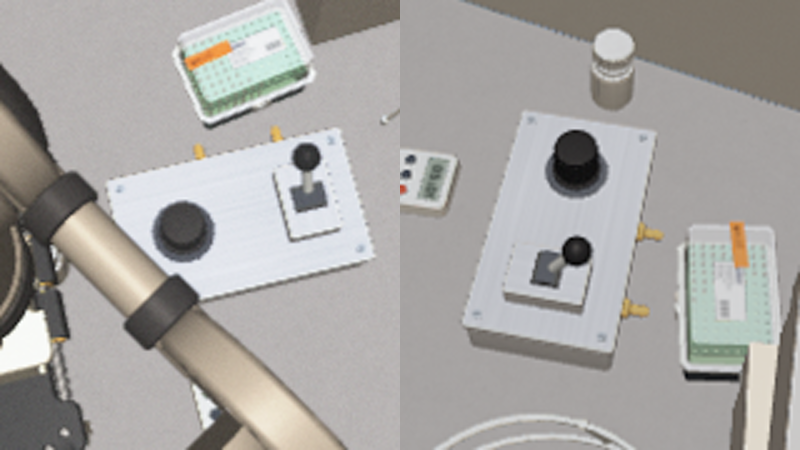

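The crop shows the ball on the hose-barb (+x) side at (362.3,172.5) in the top view and (310.2,230) in the scene view. Bottle, timer and tip box haven't moved. Checking the lever travel:

```bash
python3 - <<'E'
from h import *
a=tri((367.6,192.4),(287.3,225.6));b=tri((362.3,172.5),(310.2,230.0));print(a,b,np.linalg.norm(b[0]-a[0]))
for n,p,q in(("top",(367.6,192.4),(362.3,172.5)),("scene",(287.3,225.6),(310.2,230.))):print(np.linalg.norm(plane(n,p,.132)-plane(n,q,.132)))
E
```

```text
(array([0.53014447, 0.2813507 , 0.13698854]), np.float64(0.0001297488755467539)) (array([0.57654414, 0.29077719, 0.13537986]), np.float64(0.0009238308019866786)) 0.0473748486297943
0.0467542133696965
0.04834020082141586
```

```bash
python3 -c "
from bench import arm
print(arm.sign_off())"
```

```text
the job is handed in; nothing more can be done
None
```

I turned the knob anticlockwise to its end stop (about 0.3 N m, not forced), then four clicks clockwise going by the torque. I then pushed the outlet lever over to its on-side stop, left the timer, bottle and tip box untouched, and handed the job in at about 21 s.

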